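# Ultrasound probe check on the sprung test plate

### The arm

A 6-joint arm with a two-finger parallel gripper is mounted at the origin on the work surface. World frame = base frame: x ahead of the robot, y to its left, z up, the work surface at z = 0. Lengths are in m, angles in rad, forces in N, time in s.
With the tool pointing down it reaches from about 0.3 to 0.875 m from the base axis. Payload 6.4 kg.
Tool frame: the origin (TCP) lies midway between the tips of the shut fingers; the grasp point (between the pads) lies 19 mm behind it; z points along the fingers, y is the line along which they close (so a half turn about z gives the same grasp; the last joint's range is limited). The gripper opens to 85 mm and grips with 20 to 120 N. Pads are 22 mm wide; open, the fingers measure 114 mm over their backs; the gripper's body (76 mm by 85 mm) begins 54 mm behind the grasp point. The pads swing forward as they close: fully open they stand 13 mm farther back than shut.
Start: joints at [0.954, 0.181, 1.607, -0, 1.354, -0.206], TCP at [0.23, 0.527, 0.192] pointing down, gripper open.
Joint ranges: [-2.99, 2.99], [-0.89, 2.07], [0.3, 2.58], [-1.14, 4.28], [0, 2.63], [-3.12, 3.12]. Speed limits (rad/s): [2.57, 2.57, 3.01, 3.14, 3.14, 3.14].

### API

Orientations are given as a unit quaternion [w, x, y, z].
In Python, from rig import * gives the robot as it stands.
- The arm moves only by the shell command python3 -m jog 'ROWS' [OPENING] [FORCE]. ROWS is JSON, a list that holds one entry, the list of rows, each a list of 4 numbers: the shift along the tool's x, y, z in units of 0.03 m (1.0 is 0.03 m), then the turn about the tool's z in units of 0.08 rad (1.0 is 0.08 rad). A call has 1 to 8 rows; each row shifts and turns the commanded pose from where the row before left it, along the tool's axes as they then stand; what a row does not reach is not made up. A row lasts 1/10 s, in which the tool goes at most 50 mm and 8.59 degrees, less where a joint would pass 70% of its speed; a pose out of reach is approached as far as the arm can. A call with a number of a shift or a turn outside -1 to 1 is refused whole. A call with a gripper value outside its range is refused whole. OPENING is the opening, from -1 (shut) to 1 (fully open), set as the call begins (- or left out, the last holds). The fingers move at their own pace and stop on an object; FORCE is the grip in N (left out, the last holds). Time passes only in rows, so rows that do not move let the fingers close. It gives the time, the measured TCP pose, the force, the opening and the grip force at its end, in the units of the state.
- get_state(): the state, without advancing time (a new reading comes with each control period).
- capture(name): name is "side" or "top" or "wrist"; returns a dict with "pixels" (384x512x3 uint8, red, green, blue), "depth" (384x512 float32, m along the optical axis (not along the pixel's ray), 0 where there is no reading), "intrinsics" (3x3 intrinsics, pixels), "eye" and "orientation" of the camera in the world. Camera axes: x right, y up, looking along -z (the intrinsics and any distortion apply to the point x, -y, -z); pixel columns grow to the right and rows downward; lengths in m; the calibration is good to about 2 mm. A picture is of the moment at which its call begins.
- close_job(): hands the job in; it is judged then, once.
The state is a dict: "time": time; "joint_pos": joint angles; "dq": joint speeds; "effort": joint torques, N m; "eef_pos": TCP position; "ee_rot": TCP orientation; "force": force on the tool from outside, world axes, zero at the start; "torque": the same for the moment, N m; "gripper_width": opening from 0.0 (shut) to 1.0 (fully open); "grasp_force": force on a finger pad.
Only numpy, scipy, OpenCV 4.12 (cv2) and the standard library are available. Lean on these libraries where they do the work, as an engineer would, in place of code of your own. Each camera call takes 0.05 s, during which the arm holds its last target. There are 200 camera calls.

### The job

One of the ultrasound probes in the blue rack has failed: lower the one with the red cap into the yellow bin and let go of it there (do not drop it). Then take the green-capped probe and hold it upright on the tester with its scanning face centred on the blue spot and its long side along the blue line, pressing gently so that the sprung white plate sinks about half of its travel (about 9 mm, roughly 5 N; never a hard push), and finish while still holding it pressed there. Leave the black-capped probe in the rack and do not disturb the jar and the two tape rolls.

Things in the scene. Friction and masses are not known exactly. Their poses are not given: they have to be found in the camera images.
- rack: Fixed blue rack, 70 (x) x 234 (y) x 45 mm high, origin at the centre of its underside on the bench. Three sockets in a row along its y axis at y = -76, 0 and +76 mm, each 30 (x) x 62 (y) mm and 40 mm deep (floor 5 mm above the bench). It may stand on the left or on the right of the robot, turned up to 0.3 rad.
- red_probe: Cordless ultrasound probe with red cap (top 12 mm), 150 mm tall, 0.2 kg, head-down in a rack socket (which one varies), in line with the rack. Origin: centre of its flat scanning face, the underside; z up, y along its width. Grey head 24 (x) x 56 (y) mm, 34 mm high; above 64 mm a flat-sided white handle 26 (x) x 44 (y) mm to the top: grip it along x. The reject.
- green_probe: Cordless ultrasound probe with green cap (top 12 mm), 150 mm tall, 0.2 kg, head-down in a rack socket (which one varies), in line with the rack. Origin: centre of its flat scanning face, the underside; z up, y along its width. Grey head 24 (x) x 56 (y) mm, 34 mm high; above 64 mm a flat-sided white handle 26 (x) x 44 (y) mm to the top: grip it along x. To be held on the tester.
- green_probe_face (a point): Centre of the green probe's scanning face (same point as its origin).
- grey_probe: Cordless ultrasound probe with black cap (top 12 mm), 150 mm tall, 0.2 kg, head-down in a rack socket (which one varies), in line with the rack. Origin: centre of its flat scanning face, the underside; z up, y along its width. Grey head 24 (x) x 56 (y) mm, 34 mm high; above 64 mm a flat-sided white handle 26 (x) x 44 (y) mm to the top: grip it along x. Stays put.
- bin: Fixed yellow open bin, 118 x 118 mm outside, 78 mm high, walls and floor 4 mm, origin at the centre of its underside. A probe stood in it leans against a wall.
- tester: Fixed grey tester, 170 (x) x 180 (y) mm, housing top 55 mm high, dark screen on its -x side; origin at the centre of its underside. White sprung plate on it, 90 (x) x 140 (y) x 8 mm, centred at x = +20 mm, y = 0; top face 82 mm above the bench when free. A blue line runs along y across the plate at x = +28 mm. On either side of the robot, turned up to 0.3 rad.
- plate (a joint): How far the sprung plate has sunk, m: 0 free, 0.018 at its hard stop. It moves straight down; the push is about 1 N to start it plus 0.4 N per mm (9 mm: about 4.6 N) and it springs back.
- spot (a point): Centre of the blue spot (18 mm across, with a short blue cross bar) on the plate's top face, on the blue line, at x = +28, y = -28 mm of the tester; sinks with the plate.
- jar: Loose jar, 60 mm across, 70 mm high, origin under its centre. Leave alone.
- tape: Loose blue tape roll lying flat, 72 mm across, 25 mm high, origin under its centre. Leave alone.
- roll: Loose brown tape roll lying flat, 60 mm across, 40 mm high, origin under its centre. Leave alone.
Things that resemble listed ones, but are neither listed nor needed, are in the scene too. There is more than one size of the bin; the job needs the larger.

How it is judged:
On the way, in this order (a step that is already met when the one before it is completed fails the run):
1. the red-capped probe stands in the yellow bin, let go and at rest (x of red_probe in the frame of bin between -0.05 and 0.05 m and y of red_probe in the frame of bin between -0.05 and 0.05 m and z of red_probe in the frame of bin below 0.04 m and contact force between the fingers and red_probe below 0.05 N and linear speed of red_probe below 0.05 m/s), for 0.3 s.
2. the green-capped probe is pressed lightly and upright on the blue spot, in line with the blue line (value of joint plate between 0.004 and 0.014 m and contact force between green_probe and tester between 2 and 8 N and horizontal distance between green_probe_face and spot below 0.009 m and distance between green_probe_face and spot below 0.012 m and angle between green_probe's own z axis and vertical below 0.12 rad and angle between the y axis of green_probe and the y axis of tester, either way round below 0.17 rad and contact force between the fingers and green_probe above 2 N and contact force between the fingers and tester below 0.3 N), for 0.5 s.
At the end, for the whole second after the job is handed in: Held in the fingers, the green probe is within 9 mm of the spot, 0.12 rad of upright and 0.17 rad of the line, pushing 2 to 8 N, plate sunk 4 to 14 mm, fingers off the tester; red probe down in the bin, let go, at rest; black one moved under 20 mm, jar (upright) and rolls under 30 mm (all of step 1 and all of step 2 and distance of grey_probe from where it was at the start of the episode below 0.02 m and distance of each of tape, jar, roll from where it was at the start of the episode below 0.03 m and angle between jar's own z axis and vertical below 0.3 rad); the arm keeps its last pose, push and grip.
It fails at once if the tester is pushed harder than 15 N (contact force between tester and anything else above 15 N).
It fails at once if a probe is dropped (falls freely, faster than 1 m/s) ((contact force between the fingers and red_probe below 0.01 N and linear speed of red_probe above 1 m/s) or (contact force between the fingers and green_probe below 0.01 N and linear speed of green_probe above 1 m/s)).
It fails at once if the black-capped probe is taken or moved (distance of grey_probe from where it was at the start of the episode above 0.03 m).
It fails at once if the jar or a tape roll is disturbed (distance of any of tape, jar, roll from where it was at the start of the episode above 0.04 m).
It also fails if it takes over 58 s, if anything falls off the work surface, if the arm or the gripper's body presses on something with over 40 N, if the wrist force passes 120 N, or if a joint passes its speed limit or range.

## Working session

There is one attempt and no reset: what is moved stays moved. The work goes in short steps, Python scripts to look and compute and a shell command to move; the robot and the scene stay as the last step left them, time stands still between calls to the robot, and variables do not carry over. Pictures are saved under pics/ and viewed, at most 10 in all, crops included, and the job is handed in when it is done.

```bash
ls; mkdir -p pics
cat > h.py <<'E'
from rig import *
import numpy as np, cv2
from scipy.spatial.transform import Rotation as R
def rot(q): return R.from_quat([q[1],q[2],q[3],q[0]]).as_matrix()
def cloud(c):
    K=np.array(c["intrinsics"]);d=c["depth"];v,u=np.mgrid[:384,:512]
    P=np.stack([(u-K[0,2])/K[0,0]*d,-(v-K[1,2])/K[1,1]*d,-d],-1)
    return P@rot(c["orientation"]).T+np.array(c["eye"])
def ray(c,u,v,z):
    K=np.array(c["intrinsics"]);r=rot(c["orientation"])@np.array([(u-K[0,2])/K[0,0],-(v-K[1,2])/K[1,1],-1.])
    e=np.array(c["eye"]);return e+r*(z-e[2])/r[2]
def save(n,p): cv2.imwrite("pics/"+n,cv2.cvtColor(p,cv2.COLOR_RGB2BGR))
E
python3 - <<'E'
from h import *
s=get_state();print(s)
a=capture("top");b=capture("side")
np.savez("t.npz",**a);np.savez("s.npz",**b)
save("top.png",a["pixels"]);save("side.png",b["pixels"])
print(a["eye"],b["eye"],a["intrinsics"],rot(a["orientation"]))
print(rot(s["ee_rot"]))
E
```

```text
pics
{'time': 0.0, 'joint_pos': array([ 9.53684112e-01,  1.81560990e-01,  1.60803719e+00, -7.82515334e-06,
        1.35380620e+00, -2.06278910e-01]), 'dq': array([-0.00105446,  0.00144324, -0.0004231 , -0.00114813,  0.00030964,
        0.00028513]), 'effort': array([-1.00360317e-04, -4.44890249e+01, -3.51330221e+01, -4.34538351e-04,
        9.17372410e-03, -1.93833523e-05]), 'eef_pos': array([0.22923651, 0.52663044, 0.19145891]), 'ee_rot': array([-3.58992221e-04,  2.03974159e-01,  9.78975854e-01, -8.31699936e-04]), 'force': array([ 0.1657512 ,  0.64319678, -0.08284054]), 'torque': array([-0.01156848,  0.03014412, -0.06451523]), 'grasp_force': 0.0, 'gripper_width': 0.9996331511640102}
[0.4547504  0.01068095 1.05836281] [0.47491743 1.00160935 0.74569172] [[454.00170464   0.         255.01901016]
 [  0.         454.00170464 193.19505197]
 [  0.           0.           1.        ]] [[-0.00834092  0.98833388 -0.15207422]
 [-0.99987326 -0.00618073  0.01467205]
 [ 0.01356095  0.15217733  0.98826017]]
[[-9.16788827e-01  3.99370955e-01 -1.04218002e-03]
 [ 3.99372149e-01  9.16787702e-01 -1.48197804e-03]
 [ 3.63598842e-04 -1.77487858e-03 -9.99998359e-01]]
```

View pics/top.png

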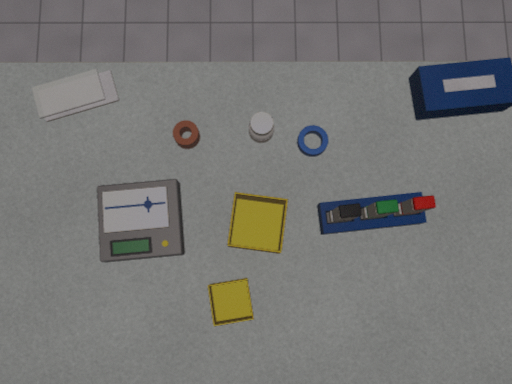

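View pics/side.png

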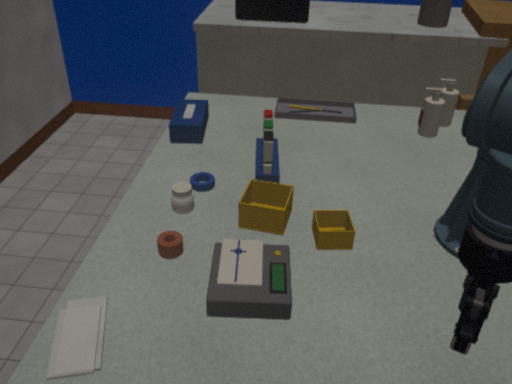

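The top view (image up is +x, right is −y) shows:
- **Rack:** on the right at (372,213), with black (350,211), green (387,208) and red (425,203) caps.
- **Bins:** two yellow ones, (258,222) and (231,301). The first looks larger and I'll check its size.
- **Tester:** at (140,220), with the spot at (148,204).
- **Leave alone:** brown roll (186,134), jar (262,125), blue tape (313,140).

The side view agrees with this.

Run:
```python
from h import *
a=dict(np.load("t.npz"));P=cloud(a);p=a["pixels"];hsv=cv2.cvtColor(p,cv2.COLOR_RGB2HSV)
H,S,V=[hsv[...,i].astype(int) for i in range(3)];Z=P[...,2]
v,u=np.mgrid[:384,:512]
def rep(n,m):
    q=P[m];r=cv2.minAreaRect(q[:,:2].astype(np.float32)*1000)
    print(n,m.sum(),"mean",q.mean(0).round(4),"rect",np.round(r[0],1),np.round(r[1],1),round(r[2],1),"z5-95",np.percentile(q[:,2],[5,50,95]).round(4))
box=lambda x0,x1,y0,y1:(u>x0)&(u<x1)&(v>y0)&(v<y1)
capr=box(405,445,190,220); 
rep("red",capr&((H<8)|(H>172))&(S>150)&(Z>.14))
rep("green",box(370,402,190,225)&(H>45)&(H<80)&(S>120)&(Z>.14))
rep("black",box(335,365,195,225)&(V<60)&(Z>.14))
rep("rack",box(315,432,185,240)&(Z>.038)&(Z<.052)&(H>100)&(H<130)&(S>120))
for n,b in(("bin",box(220,295,185,260)),("small",box(200,260,270,330))):
    rep(n+" all",b&(H>18)&(H<35)&(S>150)); rep(n+" rim",b&(H>18)&(H<35)&(S>150)&(Z>.045))
t=box(90,190,170,270)
rep("tester",t&(Z>.05)&(Z<.06)); rep("plate",t&(Z>.075)&(Z<.09))
bl=t&(H>100)&(H<130)&(S>90)&(Z>.07);rep("line",bl)
e=cv2.erode(bl.astype(np.uint8),np.ones((4,4)))>0
if e.sum(): rep("spot",e)
c=p[180:245,310:445];c2=p[180:330,195:300]
im=np.zeros((560,640,3),np.uint8);x=cv2.resize(c,None,fx=4,fy=4,interpolation=2);im[:260,:540]=x
y=cv2.resize(c2,None,fx=2,fy=2);im[260:560,:210]=y;z=cv2.resize(p[175:265,90:190],None,fx=3,fy=3);im[265:535,230:530]=z
save("crop.png",im)
```

```text
red 260 mean [ 0.5722 -0.3404  0.1606] rect [ 524.2 -175.1] [ 29.1 395.5] 16.3 z5-95 [0.1509 0.1538 0.1564]
green 256 mean [ 0.5655 -0.2671  0.1571] rect [ 521.1 -136.9] [ 31. 322.] 18.7 z5-95 [0.1509 0.1536 0.1561]
black 284 mean [ 0.5564 -0.1913  0.163 ] rect [518.4 -98.7] [ 35.  250.7] 22.3 z5-95 [0.1501 0.1536 0.1566]
rack 1533 mean [ 0.5602 -0.2618  0.0439] rect [ 565.7 -269.2] [ 69.2 232.5] 5.9 z5-95 [0.0411 0.0439 0.0468]
bin all 2682 mean [ 0.5443 -0.0089  0.0192] rect [527.5  -6.2] [115.4 148.8] 82.0 z5-95 [0.     0.0036 0.0771]
bin rim 394 mean [ 0.5394 -0.005   0.1083] rect [527.5  -6.2] [115.4 148.8] 82.0 z5-95 [0.0516 0.0762 0.0803]
small all 1558 mean [0.3709 0.0524 0.0153] rect [389.4  48.5] [116.7  95.7] 9.3 z5-95 [-0.0009  0.0026  0.0567]
small rim 175 mean [0.3802 0.0567 0.107 ] rect [389.4  48.5] [116.7  95.7] 9.3 z5-95 [0.0479 0.0563 0.3599]
tester 3410 mean [0.5322 0.2457 0.0545] rect [552.1 252.9] [169.8 180.7] 4.9 z5-95 [0.0512 0.0545 0.058 ]
plate 2688 mean [0.5714 0.2543 0.0811] rect [572.1 255. ] [ 90.5 140.9] 5.0 z5-95 [0.078  0.0811 0.0841]
line 81 mean [0.5821 0.2432 0.0817] rect [586.3 258.2] [103.2  28.2] 85.1 z5-95 [0.0785 0.0815 0.0847]
spot 7 mean [0.5822 0.2277 0.0818] rect [582.  227.7] [4.3 4.7] 53.5 z5-95 [0.0805 0.0814 0.0839]
```

View pics/crop.png

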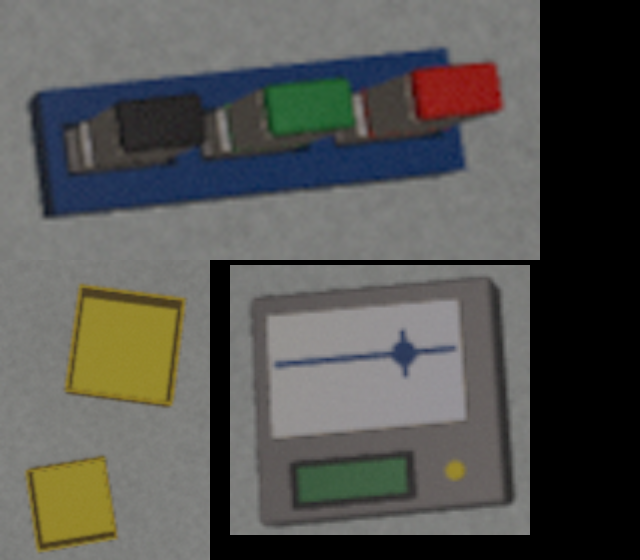

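The three probes are black (350,211), green (387,208) and red (425,203). The crop confirms the red one is at the far end of the rack, and its cap top is at z≈0.154 as expected. The bin at (258,222) has a rim about 77 mm high and 118 mm across. The other rim is only 56 mm high, so the first is the larger one. The tester measures 170×181 mm and the spot is at about (0.582, 0.2275). I'll start by rising and turning.

```bash
python3 -m jog '[[[0,0,-1,1],[0,0,-1,1],[0,0,-1,1],[0,0,-1,1],[0,0,0,1],[0,0,0,1],[0,0,0,1],[0,0,0,1]]]' 1 40
python3 -m jog '[[[0,0,0,1],[0,0,0,1],[0,0,0,1],[0,0,0,1],[0,0,0,1],[0,0,0,0.23],[0,0,0,0]]]'
cat >> h.py <<'E'
def go(x,y,z,yawx=None):
    "rows units to go to a TCP point (tool frame)"
    s=get_state();T=rot(s["ee_rot"]);d=T.T@(np.array([x,y,z])-s["eef_pos"])/.03
    yaw=np.arctan2(T[1,0],T[0,0]);t=0 if yawx is None else (yaw-yawx)/.08
    print("units",d.round(2),"turn",round(t,2),"at",s["eef_pos"].round(4),"yaw",round(yaw,4),"tilt",round(T[2,2],5),"t",s["time"],"F",s["force"].round(2),"g",s["gripper_width"],s["grasp_force"])
E
python3 - <<'E'
from h import *
go(.5735,-.3448,.27,1.571+.103)
a=dict(np.load("t.npz"));P=cloud(a);p=a["pixels"];hsv=cv2.cvtColor(p,cv2.COLOR_RGB2HSV)
H,S,V=[hsv[...,i].astype(int) for i in range(3)];Z=P[...,2]
m=np.zeros((384,512),bool);m[185:260,220:295]=1
m&=(H>18)&(H<35)&(S>110)
for lo,hi in((.07,.085),(-.01,.01)):
    q=P[m&(Z>lo)&(Z<hi)];print(len(q),cv2.minAreaRect((q[:,:2]*1000).astype(np.float32)))
for n,b,k in(("r",(405,445),((H<8)|(H>172))&(S>150)),("g",(370,402),(H>45)&(H<80)&(S>120)),("b",(335,365),V<60)):
    mm=np.zeros_like(m);mm[190:225,b[0]:b[1]]=1;q=P[mm&k&(Z>.148)&(Z<.16)];print(n,cv2.minAreaRect((q[:,:2]*1000).astype(np.float32)))
E
```

```text
time: 0.9
eef_pos: [0.2294, 0.527, 0.3119]
ee_rot: [-0.0, 0.503, 0.864, -0.0]
force: [-0.1, 0.4, -0.2]
gripper_width: 0.999
grasp_force: 0.0
time: 1.6
eef_pos: [0.2295, 0.527, 0.312]
ee_rot: [0.0, 0.67, 0.743, -0.0]
force: [0.3, 0.2, 0.3]
gripper_width: 0.997
grasp_force: 0.0
units [-30.08   8.42   1.41] turn -0.0 at [0.2295 0.527  0.312 ] yaw 1.6737 tilt -1.0 t 1.6 F [0.29 0.19 0.31] g 0.9974284269868049 0.0
375 ((542.915283203125, -8.663375854492188), (116.40647888183594, 117.95137786865234), 82.03519439697266)
2209 ((548.2884521484375, -6.0365447998046875), (118.59564971923828, 114.6406021118164), 81.986328125)
r ((573.1025390625, -343.7654113769531), (25.168025970458984, 42.25636672973633), 5.647029876708984)
g ((565.8514404296875, -268.7260437011719), (24.85593605041504, 41.62385177612305), 4.786367416381836)
b ((558.1128540039062, -194.64022827148438), (26.001890182495117, 44.56668472290039), 5.639164447784424)
```

```bash
python3 -m jog '[[[-1,0.8,0,0],[-1,0.8,0,0],[-1,0.8,0,0],[-1,0.8,0,0],[-1,0.8,0,0],[-1,0.8,0,0],[-1,0.8,0,0],[-1,0.8,0,0]]]'
python3 -m jog '[[[-1,0.3,0,0],[-1,0.3,0,0],[-1,0.3,0,0],[-1,0.3,0,0],[-1,0.3,0,0],[-1,0.3,0,0],[-1,0.2,0,0],[-1,0,0,0]]]'
python3 -m jog '[[[-1,0,0,0],[-1,0,0,0],[-1,0,0,0],[-1,0,0,0],[-1,0,0,0],[-1,0,0,0],[-1,0,0,0],[-1,0,0,0]]]'
python3 -m jog '[[[-1,0,0,0],[-1,0,0,0],[-1,0,0,0],[-1,0,0,0],[-1,0,0,0],[-1,0,0,0],[0,0,0,0],[0,0,0,0]]]'
python3 - <<'E'
from h import *
go(.5733,-.3445,.2,1.571+.103)
w=capture("wrist");save("w1.png",w["pixels"]);np.savez("w1.npz",**w);print(w["eye"],rot(w["orientation"]))
E
```

```text
time: 2.4
eef_pos: [0.4459, 0.3066, 0.3124]
ee_rot: [0.0, 0.67, 0.743, 0.0]
force: [0.3, 0.3, -0.1]
gripper_width: 1.001
grasp_force: 0.0
time: 3.2
eef_pos: [0.5295, 0.0739, 0.3121]
ee_rot: [-0.0, 0.67, 0.743, -0.0]
force: [0.9, 0.2, -0.6]
gripper_width: 1.003
grasp_force: 0.0
time: 4.0
eef_pos: [0.5533, -0.1648, 0.3123]
ee_rot: [-0.0, 0.67, 0.743, -0.0]
force: [0.8, -0.4, 0.4]
gripper_width: 1.001
grasp_force: 0.0
time: 4.8
eef_pos: [0.5713, -0.3428, 0.3116]
ee_rot: [-0.001, 0.67, 0.742, 0.0]
force: [-0.1, 0.8, -0.3]
gripper_width: 1.002
grasp_force: 0.0
units [-0.07  0.06  3.72] turn -0.02 at [ 0.5713 -0.3428  0.3116] yaw 1.6724 tilt -1.0 t 4.8 F [-0.09  0.75 -0.3 ] g 1.0016398427147257 0.0
[ 0.56509711 -0.27765108  0.49218788] [[ 9.94904036e-01 -9.75841014e-02 -2.53633880e-02]
 [ 1.00824071e-01  9.61187663e-01  2.56812741e-01]
 [-6.81864941e-04 -2.58061273e-01  9.66128312e-01]]
```

View pics/w1.png

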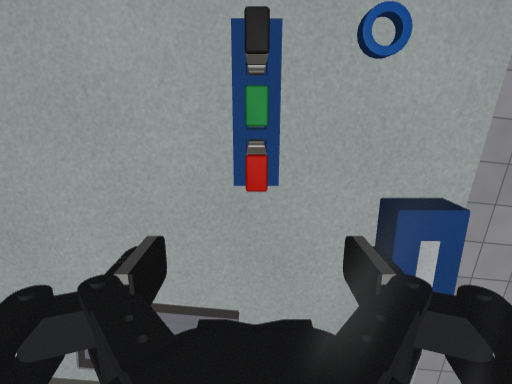

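The wrist view shows red (257,172), green (257,105) and black (257,28), with the fingers at columns 150 and 358, so the red cap is centred between them. Next I'll measure the caps from here.

```bash
cat >> h.py <<'E'
def caps(w):
    p=w["pixels"];hsv=cv2.cvtColor(p,cv2.COLOR_RGB2HSV);H,S,V=[hsv[...,i].astype(int) for i in range(3)];P=cloud(w);Z=P[...,2]
    o={}
    for n,k in(("r",((H<8)|(H>172))&(S>150)),("g",(H>45)&(H<80)&(S>120))):
        q=P[k&(Z>.148)&(Z<.16)]
        if len(q)>50:
            r=cv2.minAreaRect((q[:,:2]*1000).astype(np.float32));print(n,len(q),np.round(r[0],1),np.round(r[1],1),round(r[2],2),q[:,2].mean().round(4))
E
python3 - <<'E'
from h import *
caps(dict(np.load("w1.npz")))
E
```

```text
r 755 [ 573.9 -344.9] [24.4 42.1] 5.3 0.1538
g 910 [ 565.8 -269.6] [24.4 42.6] 6.29 0.1537
```

```bash
python3 -m jog '[[[-0.07,0.07,1,0],[0,0,1,0],[0,0,1,0],[0,0,1,0],[0,0,1,0],[0,0,1,0],[0,0,1,0],[0,0,0.05,0]]]'
python3 -m jog '[[[0,0,0,0],[0,0,0,0],[0,0,0,0],[0,0,0,0],[0,0,0,0],[0,0,0,0],[0,0,0,0],[0,0,0,0]]]' -1 40
python3 - <<'E'
from h import *
go(.5736,-.3447,.1)
E
```

```text
time: 5.65
eef_pos: [0.5715, -0.3407, 0.0963]
ee_rot: [-0.004, 0.67, 0.743, 0.0]
force: [-0.2, 0.5, -0.4]
gripper_width: 1.003
grasp_force: 0.0
time: 6.45
eef_pos: [0.5748, -0.3454, 0.1028]
ee_rot: [0.001, 0.67, 0.742, 0.0]
force: [-0.9, 0.3, 6.0]
gripper_width: 0.287
grasp_force: 40.6
units [ 0.03 -0.04  0.09] turn 0 at [ 0.5748 -0.3454  0.1028] yaw 1.6723 tilt -1.0 t 6.45 F [-0.88  0.29  5.96] g 0.28655559912882045 40.588385593146086
```

```bash
python3 -m jog '[[[0,0,-0.5,0],[0,0,-0.7,0],[0,0,-1,0],[0,0,-1,0],[0,0,-1,0],[0,0,-1,0],[0,0,-1,0],[0,0,-0.3,0]]]'
python3 - <<'E'
from h import *
go(.543,-.0087,.16)
w=capture("wrist");np.savez("w2.npz",**w);caps(w)
E
```

```text
time: 7.25
eef_pos: [0.5749, -0.3453, 0.3007]
ee_rot: [0.003, 0.67, 0.742, 0.0]
force: [0.1, -0.1, -2.0]
gripper_width: 0.289
grasp_force: 39.7
units [11.29  0.06  4.64] turn 0 at [ 0.5749 -0.3453  0.3007] yaw 1.6724 tilt -0.99998 t 7.25 F [ 0.15 -0.09 -1.96] g 0.28922099546952473 39.72566356882453
g 996 [ 566.1 -270. ] [24.9 41.9] 5.79 0.1538
```

The wrist now carries 2 N, so the probe is held. Moving over the bin.

```bash
python3 -m jog '[[[0.7,0,0,0],[1,0,0,0],[1,0,0,0],[1,0,0,0],[1,0,0,0],[1,0,0,0],[1,0,0,0],[1,0,0,0]]]'
python3 -m jog '[[[1,0,0,0],[1,0,0,0],[1,0,0,0],[0.6,0.06,0,0],[0,0,0,0],[0,0,0,0]]]'
python3 - <<'E'
from h import *
go(.543,-.0087,.13)
w=capture("side");save("s2.png",w["pixels"][120:290,190:390].repeat(3,0).repeat(3,1))
E
```

```text
time: 8.1
eef_pos: [0.5492, -0.1131, 0.2937]
ee_rot: [-0.002, 0.67, 0.742, -0.001]
force: [0.0, -0.4, -2.3]
gripper_width: 0.295
grasp_force: 39.8
time: 8.7
eef_pos: [0.5406, -0.0069, 0.2945]
ee_rot: [-0.001, 0.67, 0.742, -0.001]
force: [1.2, 0.0, -2.6]
gripper_width: 0.293
grasp_force: 39.8
units [-0.07  0.09  5.48] turn 0 at [ 0.5406 -0.0069  0.2945] yaw 1.6734 tilt -1.0 t 8.7 F [ 1.18  0.04 -2.58] g 0.29263263302486414 39.77560669183731
```

View pics/s2.png

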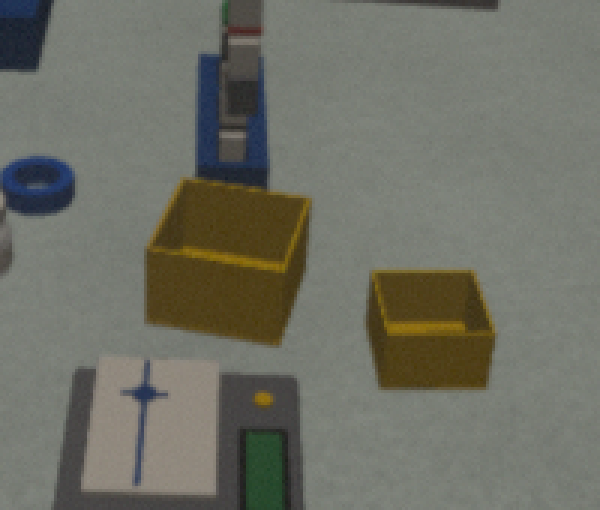

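The side crop shows the red probe held upright at (240,70), above and behind the large bin at (230,260). Lowering it now.

```bash
python3 -m jog '[[[-0.07,0.09,0.7,0],[0,0,1,0],[0,0,1,0],[0,0,1,0],[0,0,1,0],[0,0,0.8,0],[0,0,0.4,0],[0,0,0,0]]]'
python3 -m jog '[[[0,0,0.1,0],[0,0,0.1,0],[0,0,0.1,0],[0,0,0,0],[0,0,0,0]]]'
python3 - <<'E'
from h import *
go(.543,-.0087,.102)
E
```

```text
time: 9.55
eef_pos: [0.5427, -0.0094, 0.1168]
ee_rot: [-0.002, 0.671, 0.742, -0.001]
force: [0.0, -0.5, -2.2]
gripper_width: 0.292
grasp_force: 39.8
time: 10.05
eef_pos: [0.5444, -0.0088, 0.1102]
ee_rot: [0.0, 0.67, 0.742, 0.0]
force: [0.3, -0.4, -2.3]
gripper_width: 0.292
grasp_force: 39.8
units [ 0.01 -0.05  0.27] turn 0 at [ 0.5444 -0.0088  0.1102] yaw 1.6726 tilt -1.0 t 10.05 F [ 0.34 -0.45 -2.25] g 0.29244766975584263 39.79815747588873
```

```bash
python3 -m jog '[[[0,0,0.1,0],[0,0,0,0],[0,0,0.06,0],[0,0,0,0],[0,0,0,0]]]'
python3 -m jog '[[[0,0,0.05,0],[0,0,0,0],[0,0,0.05,0],[0,0,0,0],[0,0,0,0]]]'
```

```text
time: 10.55
eef_pos: [0.5441, -0.0088, 0.105]
ee_rot: [-0.0, 0.67, 0.742, -0.0]
force: [-0.2, 0.5, -1.2]
gripper_width: 0.29
grasp_force: 39.8
time: 11.05
eef_pos: [0.5442, -0.0089, 0.102]
ee_rot: [-0.0, 0.67, 0.742, -0.0]
force: [1.4, 0.0, -3.1]
gripper_width: 0.292
grasp_force: 39.8
```

```bash
python3 -m jog '[[[0,0,0.05,0],[0,0,0,0],[0,0,0.05,0],[0,0,0,0],[0,0,0,0]]]'
python3 -m jog '[[[0,0,0.03,0],[0,0,0,0],[0,0,0,0]]]'
```

```text
time: 11.55
eef_pos: [0.5453, -0.009, 0.1018]
ee_rot: [0.001, 0.67, 0.742, 0.001]
force: [-5.2, 2.6, 14.9]
gripper_width: 0.29
grasp_force: 42.1
time: 11.85
eef_pos: [0.5456, -0.009, 0.1018]
ee_rot: [0.001, 0.67, 0.742, 0.001]
force: [-6.6, 2.2, 19.9]
gripper_width: 0.292
grasp_force: 42.9
```

Contact with the floor. I'll back off slightly and release.

```bash
python3 -m jog '[[[0,0,-0.1,0],[0,0,0,0]]]'
python3 -m jog '[[[0,0,0,0],[0,0,0,0],[0,0,0,0],[0,0,0,0],[0,0,0,0],[0,0,0,0]]]' 1 40
python3 -m jog '[[[0,0,-0.3,0],[0,0,-0.6,0],[0,0,-1,0],[0,0,-1,0],[0,0,-1,0],[0,0,-1,0],[0,0,-1,0],[0,0,-0.8,0]]]'
python3 - <<'E'
from h import *
go(.5658,-.2693,.32)
w=capture("top");caps(w)
p=w["pixels"][170:280,190:340];w=capture("wrist")["pixels"];save("b.png",np.hstack([cv2.resize(p,(400,300)),cv2.resize(w,(400,300))]))
E
```

```text
time: 12.05
eef_pos: [0.5447, -0.0089, 0.1018]
ee_rot: [0.001, 0.67, 0.742, 0.0]
force: [-2.3, 1.0, 10.2]
gripper_width: 0.294
grasp_force: 41.7
time: 12.65
eef_pos: [0.5442, -0.0089, 0.1011]
ee_rot: [-0.0, 0.67, 0.742, -0.0]
force: [-0.3, -0.2, 0.4]
gripper_width: 0.997
grasp_force: 0.0
time: 13.45
eef_pos: [0.5445, -0.0089, 0.3052]
ee_rot: [0.001, 0.67, 0.742, 0.001]
force: [0.2, -0.4, -1.1]
gripper_width: 1.0
grasp_force: 0.0
units [-8.71 -0.17 -0.49] turn 0 at [ 0.5445 -0.0089  0.3052] yaw 1.6724 tilt -1.0 t 13.45 F [ 0.23 -0.42 -1.05] g 0.9996020134734119 0.0
g 257 [ 566.3 -269.3] [24.7 42.7] 6.07 0.1535
```

View pics/b.png

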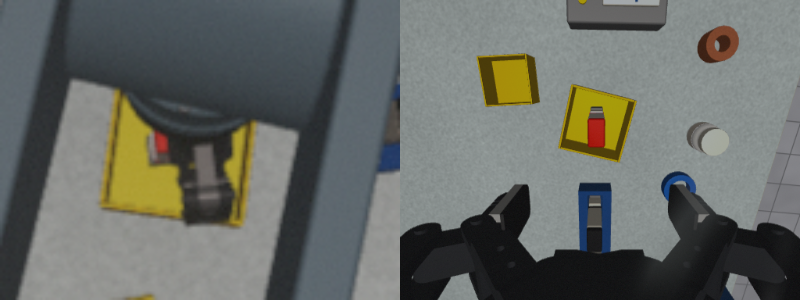

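The probe stands upright in the large bin (right half, about (597,130)) and has been let go. Now for the green one.

```bash
python3 -m jog '[[[-0.7,0,0,0],[-1,0,0,0],[-1,0,0,0],[-1,0,0,0],[-1,0,0,0],[-1,0,0,0],[-1,0,0,0],[-1,0,0,0]]]'
python3 -m jog '[[[-1,-0.17,0,0],[0,0,0,0],[0,0,0,0]]]'
python3 - <<'E'
from h import *
w=capture("wrist");caps(w)
go(.5660,-.2696,.102)
E
```

```text
time: 14.35
eef_pos: [0.5672, -0.2396, 0.3011]
ee_rot: [-0.001, 0.67, 0.742, -0.0]
force: [0.4, 0.5, 0.3]
gripper_width: 0.999
grasp_force: 0.0
time: 14.65
eef_pos: [0.565, -0.2692, 0.301]
ee_rot: [-0.001, 0.671, 0.742, 0.0]
force: [-0.1, 0.2, -0.0]
gripper_width: 1.0
grasp_force: 0.0
g 828 [ 566.2 -269.3] [24.2 42.9] 6.32 0.1538
units [-0.05  0.03  6.65] turn 0 at [ 0.5653 -0.2685  0.3014] yaw 1.6722 tilt -1.0 t 14.7 F [ 0.44 -0.24  0.77] g 0.9999752389377632 0.0
```

```bash
python3 -m jog '[[[-0.03,0.03,0.6,0],[0,0,1,0],[0,0,1,0],[0,0,1,0],[0,0,1,0],[0,0,1,0],[0,0,0.7,0],[0,0,0.3,0]]]'
python3 -m jog '[[[0,0,0,0],[0,0,0,0],[0,0,0,0],[0,0,0,0],[0,0,0,0],[0,0,0,0],[0,0,0,0],[0,0,0,0]]]' -1 50
python3 - <<'E'
from h import *
go(.566,-.2695,.102)
E
python3 -m jog '[[[0,0,-0.5,0],[0,0,-0.7,0],[0,0,-1,0],[0,0,-1,0],[0,0,-1,0],[0,0,-1,0],[0,0,-1,0],[0,0,-0.3,0]]]'
python3 - <<'E'
from h import *
go(.5823,.2275,.20,1.571+.087)
E
```

```text
time: 15.5
eef_pos: [0.5654, -0.2673, 0.1015]
ee_rot: [-0.002, 0.67, 0.743, -0.0]
force: [1.1, 0.4, -0.3]
gripper_width: 0.997
grasp_force: 0.0
time: 16.3
eef_pos: [0.5675, -0.2707, 0.1059]
ee_rot: [0.001, 0.67, 0.742, 0.0]
force: [-0.9, -0.1, 5.7]
gripper_width: 0.288
grasp_force: 50.1
units [ 0.04 -0.05  0.13] turn 0 at [ 0.5675 -0.2707  0.1059] yaw 1.6723 tilt -1.0 t 16.3 F [-0.89 -0.08  5.74] g 0.2881422197519456 50.09042143821716
time: 17.1
eef_pos: [0.5677, -0.2706, 0.3039]
ee_rot: [0.003, 0.67, 0.742, 0.0]
force: [0.6, 0.2, -2.3]
gripper_width: 0.284
grasp_force: 49.6
units [16.48  2.15  3.41] turn 0.18 at [ 0.5677 -0.2706  0.3039] yaw 1.6724 tilt -0.99998 t 17.1 F [ 0.6   0.22 -2.31] g 0.2836889265641382 49.57657277584076
```

```bash
python3 -m jog '[[[0.7,0,0,0],[1,0.1,0,0],[1,0.1,0,0],[1,0.1,0,0],[1,0.15,0,0],[1,0.15,0,0],[1,0.15,0,0],[1,0.15,0,0]]]'
python3 -m jog '[[[1,0.15,0,0],[1,0.15,0,0],[1,0.15,0,0],[1,0.15,0,0],[1,0.15,0,0],[1,0.15,0,0],[1,0.15,0,0],[1,0.15,0,0]]]'
python3 -m jog '[[[0.75,0.05,0,0.18],[0,0,0,0],[0,0,0,0]]]'
python3 - <<'E'
from h import *
go(.5823,.2275,.20,1.571+.087)
a=capture("side");np.savez("s3.npz",**a);w=capture("wrist");np.savez("w3.npz",**w)
save("s3.png",np.hstack([cv2.resize(a["pixels"][170:320,160:310],(450,450),interpolation=2),cv2.resize(w["pixels"],(340,255)).repeat(1,0) if 0 else np.pad(cv2.resize(w["pixels"],(340,255)),((0,195),(0,0),(0,0)))]))
E
```

```text
time: 17.9
eef_pos: [0.5686, -0.035, 0.2972]
ee_rot: [-0.002, 0.67, 0.742, -0.001]
force: [0.6, -0.4, -2.5]
gripper_width: 0.286
grasp_force: 49.5
time: 18.7
eef_pos: [0.5798, 0.2068, 0.2971]
ee_rot: [-0.001, 0.67, 0.742, -0.001]
force: [0.4, -0.7, -2.4]
gripper_width: 0.287
grasp_force: 49.5
time: 19.0
eef_pos: [0.5793, 0.2282, 0.2974]
ee_rot: [-0.001, 0.675, 0.738, -0.001]
force: [-0.3, -0.3, -2.7]
gripper_width: 0.284
grasp_force: 49.5
units [-0.03  0.11  3.25] turn 0.02 at [0.5793 0.2282 0.2974] yaw 1.6597 tilt -1.0 t 19.0 F [-0.27 -0.29 -2.68] g 0.2844858386758612 49.54428255558014
```

View pics/s3.png

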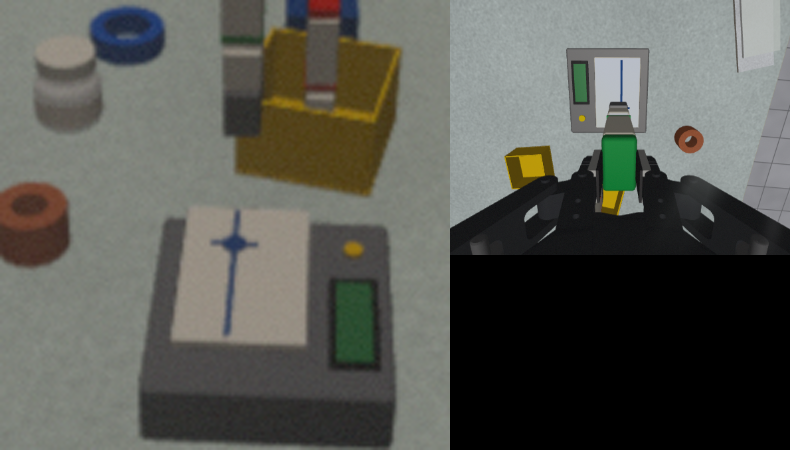

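The green probe hangs upright above the tester and the red one stands in the bin (side crop (320,60)). I'll lower it to just above the plate and measure the head position from there.

```bash
python3 -m jog '[[[-0.03,0.1,0.7,0],[0,0,1,0],[0,0,1,0],[0,0,0.5,0],[0,0,0.2,0],[0,0,0.1,0],[0,0,0,0],[0,0,0,0]]]'
python3 - <<'E'
from h import *
go(.5823,.2275,.174,1.571+.087)
a=capture("side");np.savez("s4.npz",**a);P=cloud(a);s=get_state()
b=(abs(P[...,0]-.582)<.06)&(P[...,1]>.235)&(P[...,1]<.285)&(P[...,2]>.088)&(P[...,2]<.16)
for lo in np.arange(.088,.16,.008):
    q=P[b&(P[...,2]>lo)&(P[...,2]<lo+.008)]
    if len(q)>5: print(round(lo,3),len(q),"x",np.percentile(q[:,0],[3,50,97]).round(4),"y",np.median(q[:,1]).round(4))
q=P[b&(P[...,2]<.12)]
vv,uu=np.nonzero(b&(P[...,2]<.118));print(uu.min(),uu.max(),vv.min(),vv.max())
save("s4.png",cv2.resize(a["pixels"][200:290,200:300],(800,600) if 0 else (600,540),interpolation=2))
E
```

```text
time: 19.9
eef_pos: [0.5847, 0.2271, 0.1958]
ee_rot: [0.001, 0.676, 0.737, 0.001]
force: [-0.5, -0.3, -2.4]
gripper_width: 0.286
grasp_force: 49.5
units [ 0.02 -0.08  0.73] turn -0.0 at [0.5847 0.2271 0.1958] yaw 1.658 tilt -1.0 t 19.9 F [-0.53 -0.28 -2.44] g 0.28577453822219784 49.54836308956146
0.088 6 x [0.5768 0.5834 0.5885] y 0.2567
0.096 38 x [0.5701 0.5781 0.5909] y 0.2574
0.104 39 x [0.5701 0.5804 0.5928] y 0.257
0.112 37 x [0.5704 0.5826 0.5929] y 0.2572
0.12 52 x [0.5703 0.5803 0.5928] y 0.2563
0.128 34 x [0.5694 0.5819 0.5933] y 0.2541
0.136 40 x [0.5695 0.5799 0.593 ] y 0.2539
0.144 42 x [0.5694 0.5807 0.5932] y 0.2542
0.152 51 x [0.57   0.5818 0.5934] y 0.2518
231 243 241 254
```

View pics/s4.png

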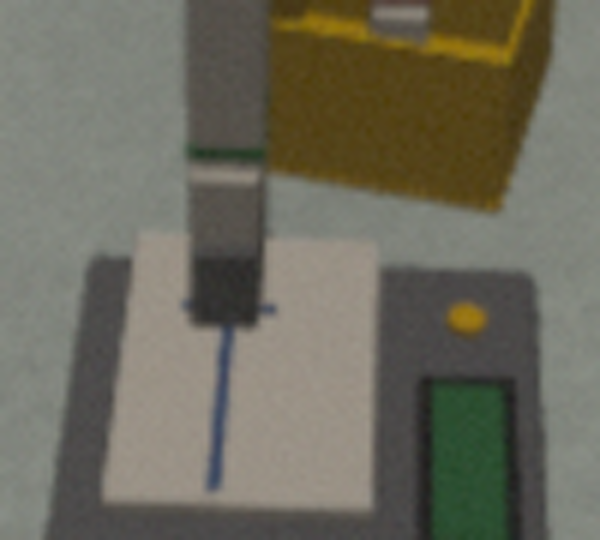

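The head's end face is centred on the blue line (about (225,290) in the crop). Depth puts the scanning face near (0.584, 0.229), about 2 mm off the spot. I'll correct that and press gently.

```bash
python3 -m jog '[[[-0.05,-0.05,0.1,0],[0,0,0.1,0],[0,0,0.1,0],[0,0,0.1,0],[0,0,0,0],[0,0,0,0],[0,0,0,0]]]'
python3 -m jog '[[[0,0,0.1,0],[0,0,0,0],[0,0,0.1,0],[0,0,0,0],[0,0,0,0],[0,0,0,0]]]'
```

```text
time: 20.65
eef_pos: [0.5824, 0.2254, 0.1824]
ee_rot: [0.0, 0.676, 0.737, 0.0]
force: [-0.7, 0.6, -1.7]
gripper_width: 0.281
grasp_force: 49.7
time: 21.25
eef_pos: [0.5825, 0.2254, 0.1764]
ee_rot: [0.0, 0.676, 0.737, 0.0]
force: [-0.4, -0.1, 1.5]
gripper_width: 0.288
grasp_force: 50.0
```

```bash
python3 -m jog '[[[0,0,0.07,0],[0,0,0,0],[0,0,0,0],[0,0,0,0],[0,0,0,0],[0,0,0,0],[0,0,0,0]]]'
python3 - <<'E'
from h import *
F=[]
for i in range(4):
    a=capture("side");F.append(get_state()["force"][2])
print("Fz",np.round(F,2));go(.5822,.2276,.174)
P=cloud(a);p=a["pixels"].astype(int)
m=(abs(P[...,0]-.57)<.03)&(P[...,1]>.27)&(P[...,1]<.31)&(p.min(2)>110)
print("plate z",m.sum(),np.median(P[m][:,2]))
P0=cloud(dict(np.load("s4.npz")));print("before",np.median(P0[m][:,2]))
b=(abs(P[...,0]-.582)<.06)&(P[...,1]>.235)&(P[...,1]<.275)&(P[...,2]>.082)&(P[...,2]<.105)
q=P[b];x=np.percentile(q[:,0],[3,97]);print("face",x.mean()+.0024,np.median(q[:,1])-.0279,len(q),x)
E
```

```text
time: 21.95
eef_pos: [0.5825, 0.2254, 0.1742]
ee_rot: [0.0, 0.676, 0.737, 0.0]
force: [-1.3, 0.5, 2.8]
gripper_width: 0.284
grasp_force: 50.1
Fz [3.22 3.14 3.04 1.97]
units [ 0.07 -0.    0.  ] turn 0 at [0.5825 0.2254 0.1741] yaw 1.658 tilt -1.0 t 22.15 F [0.08 0.48 1.97] g 0.2876115406596584 50.08877635002136
plate z 367 0.07148685878977923
before 0.08018021359139949
face 0.5807299202391993 0.22735947596377773 105 [0.56749192 0.58916792]
```

The plate has sunk 8.7 mm at about 5 N, and the face is within 2 mm of the spot. I'll hold briefly and hand in.

```bash
python3 -m jog '[[[0,0,0,0],[0,0,0,0],[0,0,0,0],[0,0,0,0],[0,0,0,0],[0,0,0,0],[0,0,0,0],[0,0,0,0]]]'; python3 -c "
from rig import *
print(close_job())"
```

```text
time: 22.95
eef_pos: [0.5824, 0.2254, 0.1741]
ee_rot: [0.0, 0.676, 0.737, 0.0]
force: [0.8, 0.5, 2.2]
gripper_width: 0.286
grasp_force: 50.1
the job is handed in; nothing more can be done
None
```

I handed the job in at about 23 s (no verdict came back): the red probe stands released in the larger yellow bin, and the green one is held upright on the spot, within about 2 mm, with the plate sunk about 8.7 mm at roughly 5 N.

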